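# Reference block in the nest, plug gauge held up to the inspection camera

### The job

Get the camera check ready: first seat the flat steel setting block fully home, flat and square in the pocket of the camera stand and let go of it, so that it serves as the size reference. Then take the thick one of the two plug gauges from the rack and hold it up in the air in front of the lens, centred on the line of sight, its longer measuring end pointing straight at the lens and the face of that end 90 mm from the glass; finish while still holding it there, motionless. Leave the thin gauge, the two bearing cones and the setting disc where they are.

Things in the scene. Friction and masses are not known exactly. Their poses are not given: they have to be found in the camera images.
- block: The setting block: a plain loose bright steel block, 50 (x) x 30 (y) x 25 (z) mm, about 0.3 kg, lying on its 50 x 30 face to the robot's right (-y). Origin: centre of its underside, z up. All listed things stand on the granite plate, whose top is at z = 0.010.
- stand: Fixed camera stand: base 300 x 90 mm, at its far end a 12 mm high steel foot with a post 300 mm high, at its near end (towards the robot) a 100 x 90 x 20 mm aluminium nest with the pocket. Origin: underside, on the middle line, 20 mm before the post; x runs along the base away from the pocket, z up; the base spans x = -250 to +50 mm.
- pocket (a point): Centre of the pocket's floor, at (-200, 0, 10) mm in the stand's frame, axes as the stand's. Pocket 53 (x) x 33 (y) mm, 10 mm deep (the rim is 10 mm above this point): straight walls for the lower 6 mm, then a 45 degree lead-in bevel to the rim. The block's 50 mm side goes along the stand's x, either way round; seated, it stands 15 mm proud.
- camera: Fixed camera on the stand: black lens barrel 32 mm thick, 30 mm long, on a 44 mm grey box. Origin: centre of the front glass, stand frame (-60, 0, 220) mm. x points INTO the lens along the line of sight: 25 degrees upward, away from the pocket; y is level. Seen things lie at negative x: the gauge's face belongs at (-90, 0, 0) mm, gauge x along this x.
- rack: Fixed wooden gauge rack at the robot's left: floor 100 (x) x 140 (y) x 6 mm; lanes at y = -40 and +40 mm, each with two 8 mm thick V rests at x = -28 and +28 mm (48 mm free between) that carry a gauge's handle, axis along x, 36 mm above the rack's underside. Origin: centre of the underside. Which gauge is in which lane varies.
- gauge: Thick plug gauge (loose, steel, about 0.24 kg): knurled handle 16 mm in diameter, 76 mm long, with a 26 mm diameter measuring cylinder at each end: the long one 28 mm long at +x, the short one 14 mm long at -x. Origin: on the axis at mid-handle; x along the axis to the long end. Centre of mass about 12 mm from the origin towards +x.
- go_face (a point): Centre of the outer face of the thick gauge's long end, 66 mm from the gauge's origin along its x.
- thin_gauge: The thin plug gauge, not to be moved: same handle and lengths, but measuring cylinders of only 13 mm diameter, thinner than the handle. Origin and axes as for the thick gauge.
- cone_a: Smaller taper roller bearing cone, a bystander: 54 mm in diameter at the foot, 27 mm high, on the granite plate. Origin: centre of the underside.
- cone_b: Larger taper roller bearing cone, a bystander: 62 mm in diameter at the foot, 31 mm high. Origin: centre of the underside.
- disc: Grey cast setting disc, a bystander: 90 mm in diameter, 24 mm high. Origin: centre of the underside.
There are look-alikes about, which are no part of the job. What is shaped like the block but purple or red is not meant.

How it is judged:
By the outcome, as a careful person would: the job done as asked, in the order asked, and still so for the second after the job is handed in, while the arm keeps its last pose, push and grip.
It also fails if it takes over 61 s, if anything falls off the work surface, if the arm or the gripper's body presses on something with over 40 N, if the wrist force passes 120 N, or if a joint passes its speed limit or range.

### The arm

A 6-joint arm with a two-finger parallel gripper is mounted at the origin on the work surface. World frame = base frame: x ahead of the robot, y to its left, z up, the work surface at z = 0. Lengths are in m, angles in rad, forces in N, time in s.
With the tool pointing down it reaches from about 0.4 to 0.825 m from the base axis. Payload 7 kg.
Tool frame: the origin (TCP) lies on the centre line of the jaws, within the pads' length; the fingertips stand 22 mm ahead of it and the grasp point (between the pads) lies 3 mm ahead of it; z points along the fingers, y is the line along which they close (so a half turn about z gives the same grasp; the last joint's range is limited). The gripper opens to 88 mm and grips with 3 to 60 N. Pads are 19 mm wide; open, the fingers measure 130 mm over their backs; the gripper's body (78 mm by 193 mm) begins 47 mm behind the grasp point.
Start: joints at [-0.996, 0.359, 0.012, 0, -1.224, -0.288], TCP at [0.191, -0.647, 0.223] pointing down, gripper open.
Joint ranges: [-3.07, 3.07], [-1.43, 2.12], [-1.02, 1.25], [-3.03, 1.67], [-3.05, -0], [-3.03, 3.03]. Speed limits (rad/s): [2.39, 2.39, 3.01, 3.14, 3.14, 3.14].

### API

Orientations are given as [roll, pitch, yaw] about the fixed x, y, z axes, in that order (R = Rz(yaw) Ry(pitch) Rx(roll)).
In Python, from station import arm gives the robot as it stands.
- The arm moves only by the tool arm_command, never from a script. Its argument "series" is one flat list of numbers, 7 for each row, row after row: the turn, a rotation vector about the tool's x, y, z each as a share of 90 degrees, from -1 to 1, then the shift along the tool's x, y, z each as a share of 0.1 m, from -1 to 1, then the opening, from 0 (shut) to 1 (fully open). A call has 1 to 8 rows; each row is the pose to reach, as a shift and turn from the pose commanded when the call began, along the tool's axes at that moment; what a row does not reach only later rows make up. A row lasts 1/8 s, in which the tool goes at most 62.5 mm and 10.7 degrees, less where a joint would pass 70% of its speed; a pose out of reach is approached as far as the arm can. A call with a number of a shift or a turn outside -1 to 1 is refused whole. A call with a gripper value outside its range is refused whole. The fingers move at their own pace and stop on an object; "force" is the grip in N (left out, the last holds). Time passes only in rows, so rows that repeat a pose let the fingers close. It gives the time, the measured TCP pose, the force, the opening and the grip force at its end, in the units of the state.
- arm.get_state(): the state, without advancing time (a new reading comes with each control period).
- arm.grab_frame(name): name is "scene" or "top" or "wrist"; returns the picture (480x640x3 uint8, blue, green, red); there is no depth.
- arm.camera_model(name): a dict with "fovy" (degrees; the focal length in pixels is half the picture's height over the tangent of half this angle, whatever the lens; pixels are square), "cx", "cy" (the principal point, pixels), "pose" (4x4, takes a point from camera to world coordinates). Camera axes: x right, y down, z forward; pixel columns grow to the right and rows downward; lengths in m; the calibration is good to about 2 mm. A picture is of the moment at which its call begins: read the wrist's pose just before it. camera_model takes no time and is no camera call; for the wrist camera it gives the pose at the moment of the call.
- arm.job_done(): hands the job in; it is judged then, once.
The state is a dict: "t": time; "q": joint angles; "qd": joint speeds; "joint_efforts": joint torques, N m; "eef_pos": TCP position; "ee_rot": TCP orientation; "force": force on the tool from outside, world axes, zero at the start; "moment": the same for the moment, N m; "width": finger opening in m; "gripper_force": force on a finger pad.
Only numpy, scipy, OpenCV 4.12 (cv2) and the standard library are available. Lean on these libraries where they do the work, as an engineer would, in place of code of your own. Each camera call takes 0.05 s, during which the arm holds its last target. There are 200 camera calls.

## Working session

There is one attempt and no reset: what is moved stays moved. The work goes in short steps, Python scripts to look and compute and a tool call to move; the robot and the scene stay as the last step left them, time stands still between calls to the robot, and variables do not carry over. Pictures are saved under pics/ and viewed, at most 10 in all, crops included, and the job is handed in when it is done.

Besides the shell and the picture viewer there is one more tool, called after "Emit:" as a command line: name --argument value ..., lists and objects as JSON in quotes. arm_command: Moves the arm, as the interface text tells. Its arguments: {"type":"object","properties":{"series":{"type":"array"},"force":{"type":"number"}},"required":["series"]}

```bash
ls; mkdir -p pics; cat > h.py <<'E'
import numpy as np, cv2
from scipy.spatial.transform import Rotation as R
from station import arm
def K(m):
    f=240/np.tan(np.radians(m["fovy"])/2); return f,m["cx"],m["cy"]
def ray(m,u,v):
    f,cx,cy=K(m); P=np.array(m["pose"]); return P[:3,3],P[:3,:3]@np.array([(u-cx)/f,(v-cy)/f,1])
def onz(m,u,v,z):
    o,d=ray(m,u,v); return o+d*(z-o[2])/d[2]
def proj(m,p):
    f,cx,cy=K(m); P=np.array(m["pose"]); c=P[:3,:3].T@(np.array(p)-P[:3,3]); return np.array([cx+f*c[0]/c[2],cy+f*c[1]/c[2]])
def rel(p,Rt,s=None):
    "shift/turn from present pose to target, in move units"
    s=s or arm.get_state(); R0=R.from_euler('xyz',s["ee_rot"])
    return np.round(np.r_[(R0.inv()*Rt).as_rotvec()/(np.pi/2),R0.inv().apply(np.array(p)-s["eef_pos"])/.1],4)
E
python3 - <<'E'
from h import *
np.set_printoptions(precision=4,suppress=True)
s=arm.get_state(); print(s)
for n in ("scene","top","wrist"):
    m=arm.camera_model(n); print(n,m["fovy"],m["cx"],m["cy"],np.array(m["pose"]))
    cv2.imwrite(f"pics/{n}0.png",arm.grab_frame(n))
E
```

```text
pics
{'t': 0.0, 'q': array([-0.9959,  0.3594,  0.0111, -0.0003, -1.2241, -0.2881]), 'qd': array([-0.0014, -0.0003,  0.0002,  0.0008,  0.0006,  0.0004]), 'joint_efforts': array([ -0.0001, -58.2709,  29.3057,   6.9975,   0.0069,  -0.0002]), 'eef_pos': array([ 0.1908, -0.647 ,  0.222 ]), 'ee_rot': array([ 3.1399, -0.0001, -2.8549]), 'force': array([ 0.2465, -0.4929,  0.2616]), 'moment': array([0.0654, 0.0356, 0.0068]), 'gripper_force': 0.0, 'width': 0.08806576578865248}
scene 57.84106423193727 314.61779772681666 234.4508346318672 [[ 0.877   0.3945 -0.2742  0.8175]
 [ 0.4803 -0.7068  0.5193 -0.5475]
 [ 0.0111 -0.5871 -0.8094  0.9769]
 [ 0.      0.      0.      1.    ]]
top 49.62716873253299 319.3805634714044 234.60822696912135 [[-0.0043 -0.9939  0.1101  0.3802]
 [-0.9999  0.0053  0.0094  0.007 ]
 [-0.0099 -0.11   -0.9939  1.3015]
 [ 0.      0.      0.      1.    ]]
wrist 68.59698255604222 319.1466375641814 236.74106724245297 [[-0.2825  0.9191  0.2745  0.1159]
 [ 0.9593  0.2702  0.0824 -0.6696]
 [ 0.0016  0.2866 -0.958   0.3843]
 [ 0.      0.      0.      1.    ]]
```

View pics/top0.png

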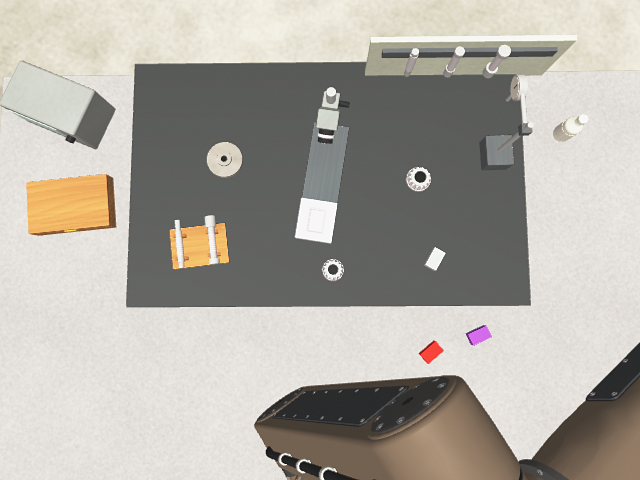

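View pics/scene0.png

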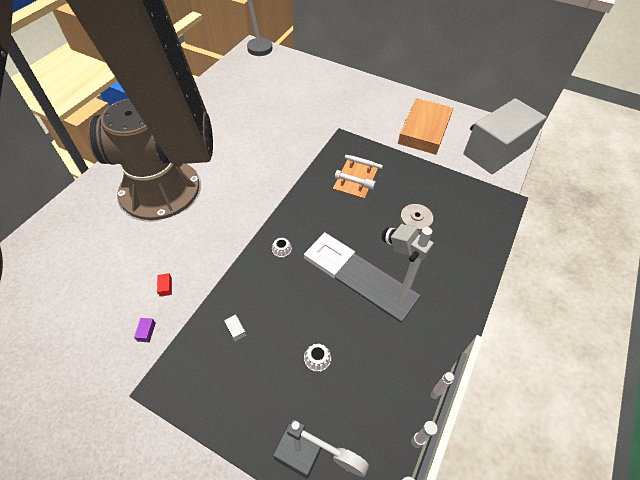

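View pics/wrist0.png

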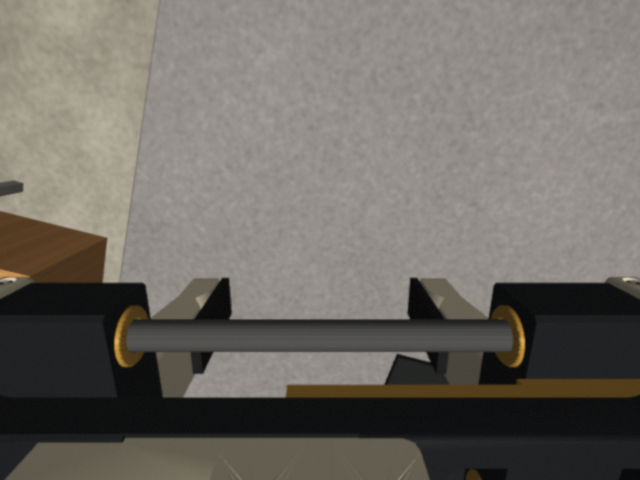

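Top view: the setting block is the bright white one at (435,259), and the same block appears in the scene view at (235,327). The things that could be mistaken for it are red (431,352) and purple (479,335), both off the plate. The nest is at (316,220). The rack is at (199,245): the right lane (211,240) shows the ends thicker than the handle, the left lane (179,244) looks thinner. Next I'll make one close composite crop and take measurements.

```bash
python3 - <<'E'
from h import *
np.set_printoptions(precision=4,suppress=True)
I=cv2.imread("pics/top0.png"); S=cv2.imread("pics/scene0.png")
c=lambda im,u,v,w,h,k:cv2.resize(im[v-h//2:v+h//2,u-w//2:u+w//2],None,fx=k,fy=k,interpolation=cv2.INTER_CUBIC)
a=np.hstack([c(I,199,243,80,60,5),c(S,356,176,80,60,5)]); b=np.hstack([c(I,435,259,80,60,5),c(I,316,220,80,60,5)])
cv2.imwrite("pics/c1.png",np.vstack([a,b]))
m=arm.camera_model("top"); ms=arm.camera_model("scene")
def comp(im,u,v,lo):
    hsv=cv2.cvtColor(im,cv2.COLOR_BGR2HSV); k=((hsv[...,2]>lo)&(hsv[...,1]<60)).astype(np.uint8)
    n,l=cv2.connectedComponents(k); k=(l==l[v,u]).astype(np.uint8)
    return max(cv2.findContours(k,0,cv2.CHAIN_APPROX_NONE)[0],key=cv2.contourArea)
def rect(u,v,lo,z,name):
    q=comp(I,u,v,lo).reshape(-1,2); w=np.array([onz(m,*p,z)[:2] for p in q]).astype(np.float32)
    r=cv2.minAreaRect(w*1000); b=cv2.boxPoints(r); e=b[1]-b[0]; f=b[2]-b[1]; L=e if e@e>f@f else f
    print(name,r[0],r[1],"long axis deg",np.degrees(np.arctan2(L[1],L[0])),len(q))
for lo in (130,200,230): 
    rect(435,259,lo,.035,f"block{lo}"); rect(303,232,lo,.03,f"nest{lo}")
print("block V", I[250:268,426:446,1])
E
```

```text
block130 (460.0479431152344, -261.7022399902344) (31.18923568725586, 52.398101806640625) long axis deg -29.791197 56
nest130 (671.8990478515625, 8.590263366699219) (92.510986328125, 336.2872314453125) long axis deg -9.623572 334
block200 (460.6505432128906, -262.5771789550781) (29.413166046142578, 49.5283317565918) long axis deg -29.796692 54
nest200 (557.7702026367188, 27.617488861083984) (90.31007385253906, 101.10023498535156) long axis deg -9.088363 148
block230 (460.6910095214844, -262.81640625) (28.410438537597656, 48.88191223144531) long axis deg -29.496376 52
nest230 (557.9561767578125, 27.541847229003906) (89.69693756103516, 99.93818664550781) long axis deg -9.313722 146
block V [[ 97  97  97  98  96 100 148 255 249 245 244 245 248 250 255 153  84  90
   95  96]
 [ 98  97  96  96  96 106 157 252 245 243 243 244 244 245 248 251 255 117
   86  93]
 [ 97  97  96  97  96 139 255 248 244 243 244 244 243 244 244 246 249 250
  229  97]
 [ 97  96  96  98 118 207 251 245 243 243 244 243 244 243 243 244 244 248
  254 186]
 [ 96  97  96  99 128 254 247 244 243 244 244 243 243 243 243 24
[... 426 characters left out ...]
 123  90
   96  96]
 [104 152 254 245 243 243 244 243 243 243 242 243 243 244 248 226  88  94
   97  97]
 [148 255 248 243 243 243 243 243 243 242 243 243 243 246 254 117  91  96
   97  97]
 [172 251 245 243 243 243 243 243 242 243 243 243 245 249 229  89  93  97
   97  96]
 [254 247 243 243 243 243 243 243 242 243 243 243 247 254  94  91  97  97
   97  96]
 [255 248 244 243 244 243 243 242 243 243 242 244 249 183  85  94  95  97
   96  97]
 [185 239 250 246 244 243 242 242 243 243 243 248 255  95  92  97  97  96
   97  98]
 [130 151 201 255 248 245 243 243 243 243 245 250 141  89  95  95  97  97
   97  98]
 [ 98 108 131 169 205 255 246 245 243 244 247 232  86  94  98  97  97  95
   97  97]]
```

View pics/c1.png

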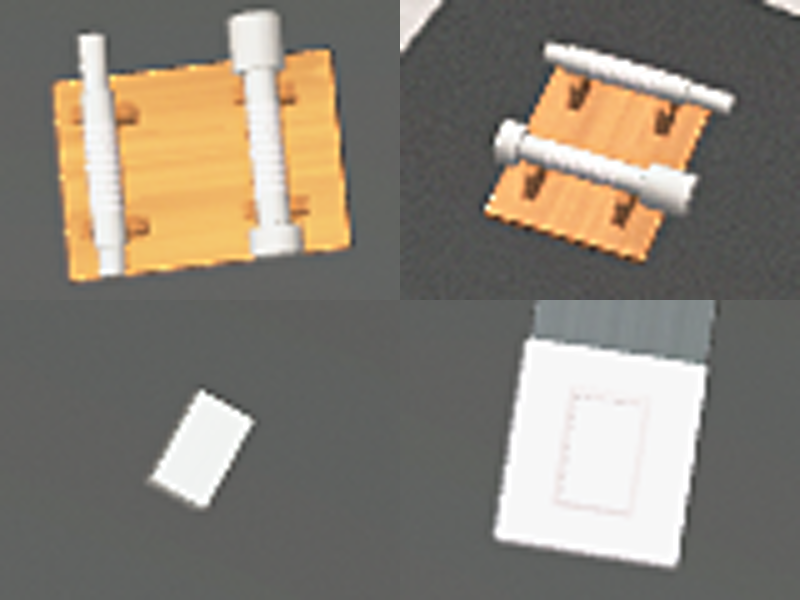

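The crop confirms the bright block (150–255, 390–505) on the plate. It also shows the thick gauge in the right lane, with its ends wider than the handle and the long end away from the robot. The block is at (0.4605, -0.2625), yaw about -29.7°. The nest is at (0.558, 0.0275), yaw about -9.2°. Both fit the sizes given, so I'm moving to a hover where the wrist camera sees the block.

Emit:
arm_command --series '[0,0,0,-0.85,0.47,0,1,0,0,0,-0.85,0.47,0,1]'

```text
t: 0.4
eef_pos: [0.26, -0.5768, 0.2225]
ee_rot: [3.141, 0.0, -2.855]
force: [0.2, 0.2, 0.1]
width: 0.0875
gripper_force: 0.0
```

Emit:
arm_command --series '[0,0,0,-0.85,0.47,0,1,0,0,0,-0.85,0.47,0,1]'

```text
t: 0.65
eef_pos: [0.3288, -0.5073, 0.2229]
ee_rot: [3.141, 0.0, -2.854]
force: [0.1, -0.3, -0.1]
width: 0.0876
gripper_force: 0.0
```

Emit:
arm_command --series '[0,0,0,-0.85,0.47,0,1,0,0,0,-0.85,0.47,0,1]'

```text
t: 0.9
eef_pos: [0.3971, -0.4381, 0.2229]
ee_rot: [3.141, 0.0, -2.853]
force: [0.3, -0.6, 0.0]
width: 0.0876
gripper_force: 0.0
```

Emit:
arm_command --series '[0,0,0,-0.85,0.47,0,1,0,0,0,-0.85,0.47,0,1]'

```text
t: 1.15
eef_pos: [0.4653, -0.3689, 0.2228]
ee_rot: [3.141, 0.0, -2.853]
force: [-0.7, -0.5, -0.2]
width: 0.0876
gripper_force: 0.0
```

Emit:
arm_command --series '[0,0,0.512,-0.85,0.47,0.4,1,0,0,0.512,-0.85,0.47,0.4,1,0,0,0.512,-0.85,0.47,0.4,1,0,0,0.512,-0.85,0.47,0.4,1,0,0,0.512,-0.85,0.47,0.4,1,0,0,0.512,-0.85,0.47,0.4,1,0,0,0.512,-0.85,0.47,0.4,1]'

```text
t: 2.02
eef_pos: [0.532, -0.3018, 0.1829]
ee_rot: [-3.142, -0.0, 2.626]
force: [-0.9, 0.0, -0.4]
width: 0.0873
gripper_force: 0.0
```

```bash
cat >> h.py <<'E'
def wrect(im,m,u,v,lo,z,name,erode=0):
    hsv=cv2.cvtColor(im,cv2.COLOR_BGR2HSV); k=((hsv[...,2]>lo)&(hsv[...,1]<60)).astype(np.uint8)
    n,l=cv2.connectedComponents(k); k=(l==l[int(v),int(u)]).astype(np.uint8)
    q=max(cv2.findContours(k,0,cv2.CHAIN_APPROX_NONE)[0],key=cv2.contourArea).reshape(-1,2)
    w=np.array([onz(m,*p,z)[:2] for p in q]).astype(np.float32)
    r=cv2.minAreaRect(w*1000); b=cv2.boxPoints(r); e=b[1]-b[0]; f=b[2]-b[1]; L=e if e@e>f@f else f
    print(name,np.round(r[0],1),np.round(r[1],1),"deg",round(float(np.degrees(np.arctan2(L[1],L[0]))),2),"px",q.min(0),q.max(0))
E
python3 - <<'E'
from h import *
m=arm.camera_model("wrist"); im=arm.grab_frame("wrist"); cv2.imwrite("pics/w1.png",im)
u,v=proj(m,(.4605,-.2625,.035)); print(u,v,im[int(v),int(u)])
for lo in (130,160,200,230): wrect(im,m,u,v,lo,.035,lo)
E
```

```text
318.471933288432 126.91313587598084 [253 253 252]
130 [ 459.4 -263.5] [30.9 50.6] deg -29.35 px [298  94] [335 157]
160 [ 459.4 -263.5] [30.1 50.7] deg -30.36 px [299  94] [335 157]
200 [ 459.2 -263.6] [30.  49.1] deg -30.03 px [299  95] [335 156]
230 [ 459.3 -263.4] [29.1 48.9] deg -29.59 px [300  95] [334 156]
```

View pics/w1.png

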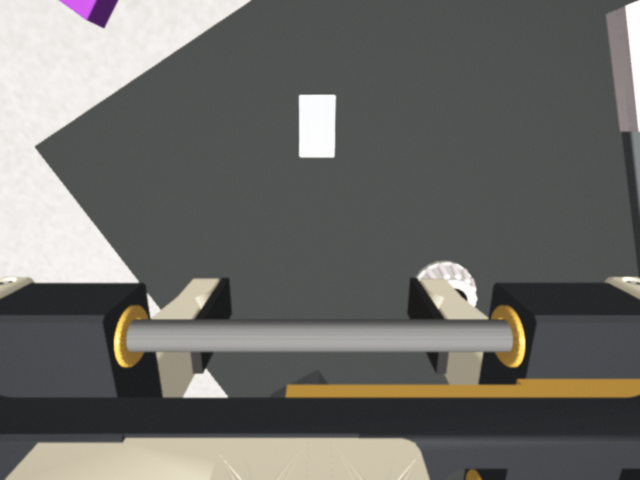

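Wrist view: the block is at (299–335, 94–157), agreeing with the top view to about 1.2 mm. The cone is off to the right at (445,285), out of the way. I'll go down, grip and lift.

Emit:
arm_command --series '[0,0,0,0.82,-0.02,0,1,0,0,0,0.82,-0.02,0.4,1,0,0,0,0.82,-0.02,0.8,1,0,0,0,0.82,-0.02,0.8,1]'

```text
t: 2.58
eef_pos: [0.4578, -0.2625, 0.101]
ee_rot: [-3.14, -0.005, 2.624]
force: [0.7, -0.3, 0.9]
width: 0.0877
gripper_force: 0.0
```

Emit:
arm_command --series '[0,0,0,0,0,0.3,1,0,0,0,0,0,0.5,1,0,0,0,0,0,0.59,1,0,0,0,0,0,0.59,1]'

```text
t: 3.08
eef_pos: [0.4604, -0.2632, 0.0445]
ee_rot: [-3.141, 0.0, 2.624]
force: [0.2, 0.1, -0.8]
width: 0.0877
gripper_force: 0.0
```

Emit:
arm_command --series '[0,0,0,0,0,0,0.2,0,0,0,0,0,0,0.2,0,0,0,0,0,0,0.2,0,0,0,0,0,0,0.2,0,0,0,0,0,0,0.2,0,0,0,0,0,0,0.2,0,0,0,0,0,0,0.2]' --force 35

```text
t: 3.95
eef_pos: [0.4598, -0.263, 0.0439]
ee_rot: [-3.142, -0.0, 2.624]
force: [0.8, -0.7, 0.4]
width: 0.0232
gripper_force: 0.0
```

```bash
python3 - <<'E'
from h import *
a=arm.grab_frame("top"); b=arm.grab_frame("scene"); w=arm.grab_frame("wrist"); s=arm.get_state(); print(s["width"],s["gripper_force"],s["eef_pos"])
c=lambda im,u,v:cv2.resize(im[v-40:v+40,u-40:u+40],(400,400),interpolation=cv2.INTER_CUBIC)
cv2.imwrite("pics/c2.png",np.hstack([c(b,235,315),cv2.resize(w[240:480,200:440],(400,400))]))
E
```

```text
0.01757140788415489 0.0 [ 0.45980497 -0.26294808  0.04393308]
```

View pics/c2.png

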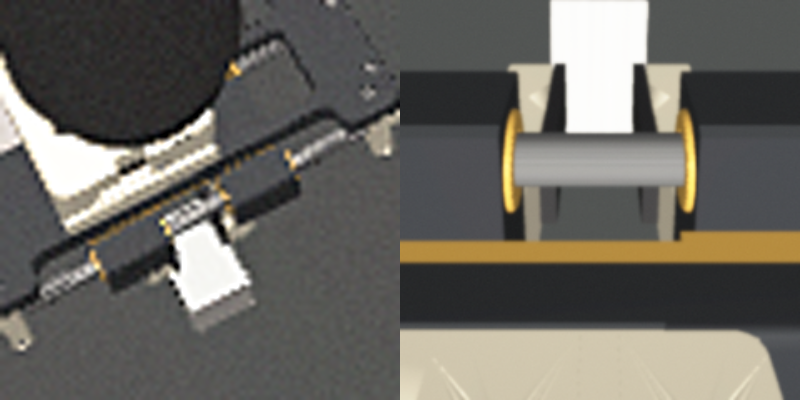

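```bash
python3 - <<'E'
from h import *
np.set_printoptions(precision=4,suppress=True)
s=arm.get_state(); print({k:s[k] for k in("t","width","gripper_force","eef_pos","q","force")})
m=arm.camera_model("wrist"); w=arm.grab_frame("wrist"); b=arm.grab_frame("scene"); ms=arm.camera_model("scene")
R0=R.from_euler('xyz',s["ee_rot"]); P=np.array(m["pose"])
print("cam in tool",R0.inv().apply(P[:3,3]-s["eef_pos"]), (R0.inv()*R.from_matrix(P[:3,:3])).as_matrix())
u,v=proj(m,(.4597,-.2632,.035)); print("block pred px",u,v)
wrect(w,m,315,280,200,.035,"wrist")
for p in [(0,0,0),(0,0,.022),(0,.009,.022),(0,-.009,.022)]: print(p,proj(m,s["eef_pos"]+R0.apply(p)),proj(ms,s["eef_pos"]+R0.apply(p)))
print("scene pred block", [proj(ms,(.4597,-.2632,.0)+np.r_[R.from_euler('z',-29.8,degrees=True).apply((x,y,.035))]) for x in(-.025,.025) for y in(-.015,.015)])
im=np.hstack([cv2.resize(w[200:440,200:440],(400,400)),cv2.resize(b[290:350,205:265],(400,400),interpolation=cv2.INTER_CUBIC)])
cv2.imwrite("pics/c3.png",im)
E
```

```text
{'t': 4.1, 'width': 0.01757140788415489, 'gripper_force': 0.0, 'eef_pos': array([ 0.4598, -0.2629,  0.0439]), 'q': array([-0.1489,  0.3124, -0.5292,  0.    , -0.7293, -1.9393]), 'force': array([ 0.1538, -0.3201, -0.0771])}
cam in tool [ 0.0778 -0.0007 -0.1622] [[-0.0003 -0.9581 -0.2866]
 [ 1.     -0.0004  0.0003]
 [-0.0004 -0.2866  0.9581]]
block pred px 319.8025458845972 285.01127536793587
wrist [ 457.6 -262.2] [54.3 45.1] deg 60.33 px [268 240] [371 319]
(0, 0, 0) [320.377  292.3443] [233.3297 323.6285]
(0, 0, 0.022) [320.2307 275.2848] [234.6457 327.5766]
(0, 0.009, 0.022) [336.1643 275.2775] [238.1255 325.7137]
(0, -0.009, 0.022) [304.2968 275.2922] [231.1465 329.4499]
scene pred block [array([223.3285, 319.8905]), array([235.0061, 313.8007]), array([232.4912, 337.2304]), array([244.3719, 330.8263])]
```

View pics/c3.png

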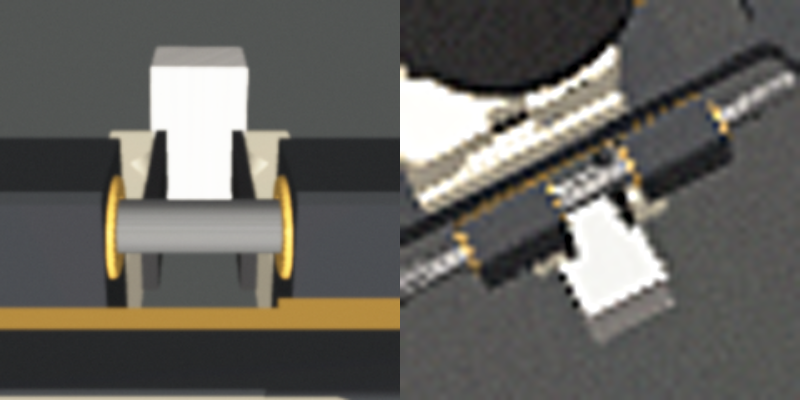

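The block hasn't moved: its top edge is still at row about 239. The pads overlap it in the image, so they closed above it. The image puts the fingertips at about the reported TCP height, not 22 mm ahead of it. They must be above z = 0.035, so opening and going 18 mm lower is safe.

Emit:
arm_command --series '[0,0,0,0,0,-0.1,1,0,0,0,0,0,-0.1,1,0,0,0,0,0,-0.1,1,0,0,0,0,0,-0.1,1,0,0,0,0,0,0,1,0,0,0,0,0,0.1,1,0,0,0,0,0,0.18,1,0,0,0,0,0,0.18,1]'

```text
t: 5.2
eef_pos: [0.4591, -0.2628, 0.0249]
ee_rot: [-3.141, -0.002, 2.624]
force: [-1.0, -0.3, 1.0]
width: 0.087
gripper_force: 0.0
```

Emit:
arm_command --series '[0,0,0,0,0,0,0.2,0,0,0,0,0,0,0.2,0,0,0,0,0,0,0.2,0,0,0,0,0,0,0.2,0,0,0,0,0,0,0.2,0,0,0,0,0,0,0.2,0,0,0,0,0,0,0.2,0,0,0,0,0,0,0.2]' --force 35

```text
t: 6.2
eef_pos: [0.4598, -0.263, 0.026]
ee_rot: [-3.142, 0.0, 2.624]
force: [0.7, -1.1, 0.9]
width: 0.0291
gripper_force: 35.0
```

Now it is gripped, with the pads 29.1 mm apart and 35 N. I'll lift it and carry it to beside the pocket to look.

Emit:
arm_command --series '[0,0,0,0,0,-0.3,0.2,0,0,0,0,0,-1,0.2,0,0,0,0,0,-1,0.2]'

```text
t: 6.58
eef_pos: [0.4623, -0.2636, 0.13]
ee_rot: [3.14, 0.007, 2.625]
force: [-0.3, 0.6, -3.1]
width: 0.0296
gripper_force: 35.0
```

Emit:
arm_command --series '[0,0,0,-0.05,0.74,-0.2,0.2,0,0,0,-0.05,0.74,-0.2,0.2]'

```text
t: 6.82
eef_pos: [0.5022, -0.1993, 0.1462]
ee_rot: [3.141, 0.001, 2.625]
force: [-0.5, 0.2, -2.9]
width: 0.0293
gripper_force: 35.0
```

Emit:
arm_command --series '[0,0,0,-0.05,0.74,-0.2,0.2,0,0,0,-0.05,0.74,-0.2,0.2]'

```text
t: 7.08
eef_pos: [0.5431, -0.1371, 0.1657]
ee_rot: [3.141, 0.0, 2.626]
force: [-0.3, -0.4, -2.4]
width: 0.029
gripper_force: 35.0
```

Emit:
arm_command --series '[0,0,-0.227,-0.05,0.74,-0.2,0.2,0,0,-0.227,-0.05,0.74,-0.2,0.2,0,0,-0.227,-0.05,0.74,-0.2,0.2,0,0,-0.227,-0.05,0.74,-0.2,0.2]'

```text
t: 7.58
eef_pos: [0.5814, -0.078, 0.1847]
ee_rot: [-3.141, -0.002, 2.977]
force: [-0.5, 0.2, -2.5]
width: 0.0293
gripper_force: 35.0
```

```bash
python3 - <<'E'
from h import *
s=arm.get_state(); m=arm.camera_model("wrist"); w=arm.grab_frame("wrist"); print(s["t"],s["eef_pos"],s["ee_rot"],s["width"],s["gripper_force"])
u,v=proj(m,(.5578,.0275,.03)); print(u,v)
pu,pv=proj(m,(.519,.05,.03)); print(pu,pv)
for lo in (150,200,225,240): wrect(w,m,pu,pv,lo,.03,lo)
cv2.imwrite("pics/w2.png",w)
E
```

```text
7.575 [ 0.58144064 -0.07804412  0.1847341 ] [-3.14112536e+00 -2.37009663e-03  2.97723302e+00] 0.02930728727960023 34.99113142490387
431.8700969217839 175.53397723051938
454.7330163910061 126.33670523053264
150 [556.8  26.7] [ 92.1 100.7] deg -9.43 px [378 115] [489 229]
200 [556.7  26.8] [ 90.8 100.8] deg -9.27 px [378 115] [489 229]
225 [556.4  26.8] [90.4 99.9] deg -9.29 px [378 115] [488 228]
240 [556.8  26.9] [89.7 99.2] deg -9.29 px [379 116] [488 228]
```

View pics/w2.png

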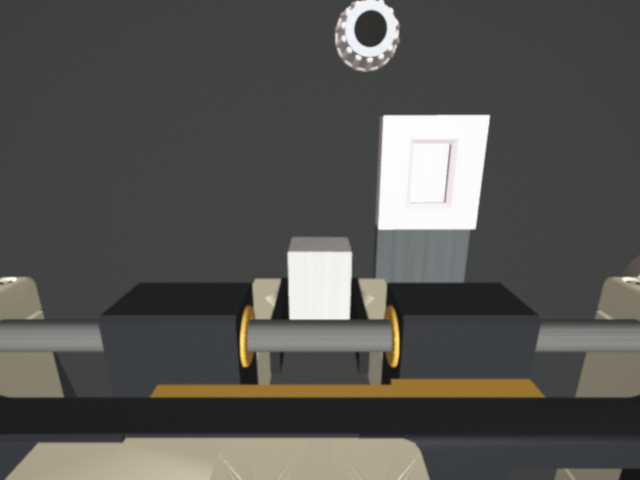

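The nest is at (378–488, 115–229) in the wrist view, centre (0.5567, 0.0268), yaw -9.3°. The bias against the top view is the same as it was for the block. The block in hand is at (289–350, 238–318), square to the tool. Going over the pocket.

Emit:
arm_command --series '[0,0,0,0.2,0.5,0,0.2,0,0,0,0.415,0.994,0,0.2,0,0,0,0.415,0.994,0.4,0.2,0,0,0,0.415,0.994,0.9,0.2,0,0,0,0.415,0.994,0.9,0.2]'

```text
t: 8.25
eef_pos: [0.5542, 0.0256, 0.0927]
ee_rot: [-3.138, -0.007, 2.978]
force: [-0.6, -0.6, -2.4]
width: 0.0291
gripper_force: 35.0
```

Emit:
arm_command --series '[0,0,0,0,0,0.2,0.2,0,0,0,0,0,0.35,0.2,0,0,0,0,0,0.35,0.2,0,0,0,0,0,0.35,0.2]'

```text
t: 8.75
eef_pos: [0.5583, 0.0273, 0.062]
ee_rot: [3.141, 0.001, 2.98]
force: [0.7, 0.8, -2.6]
width: 0.0291
gripper_force: 35.0
```

```bash
python3 - <<'E'
from h import *
s=arm.get_state(); print(s["t"],s["eef_pos"],s["ee_rot"],s["width"],s["force"])
print(rel((.5567,.0268,.036),R.from_euler('xyz',[np.pi,0,np.radians(170.7)])))
E
```

```text
8.75 [0.55828991 0.02725745 0.06199086] [3.14125939e+00 1.13588412e-03 2.98049929e+00] 0.02908177706154481 [ 0.65007702  0.78577837 -2.63582075]
[ 2.000e-04  7.000e-04  8.000e-04  1.530e-02 -7.200e-03  2.599e-01]
```

Emit:
arm_command --series '[0,0,0,0.01,0,0.06,0.2,0,0,0,0.01,0,0.1,0.2,0,0,0,0.01,0,0.13,0.2,0,0,0,0.01,0,0.16,0.2,0,0,0,0.01,0,0.18,0.2,0,0,0,0.01,0,0.2,0.2,0,0,0,0.01,0,0.2,0.2]'

```text
t: 9.62
eef_pos: [0.5565, 0.0274, 0.0408]
ee_rot: [-3.141, -0.0, 2.981]
force: [-0.1, -0.0, -3.3]
width: 0.0294
gripper_force: 35.0
```

Emit:
arm_command --series '[0,0,0,0,0,0.01,0.2,0,0,0,0,0,0.02,0.2,0,0,0,0,0,0.03,0.2,0,0,0,0,0,0.03,0.2]'

```text
t: 10.12
eef_pos: [0.5566, 0.0275, 0.0379]
ee_rot: [-3.142, -0.0, 2.981]
force: [-0.4, 0.3, -2.1]
width: 0.0293
gripper_force: 35.0
```

Emit:
arm_command --series '[0,0,0,0,0,0.01,0.2,0,0,0,0,0,0.018,0.2,0,0,0,0,0,0.018,0.2,0,0,0,0,0,0.018,0.2]'

```text
t: 10.62
eef_pos: [0.5567, 0.0275, 0.0362]
ee_rot: [3.142, -0.0, 2.981]
force: [0.5, 0.2, -1.7]
width: 0.0293
gripper_force: 35.0
```

Emit:
arm_command --series '[0,0,0,0,0,0.005,0.2,0,0,0,0,0,0.007,0.2,0,0,0,0,0,0.007,0.2]'

```text
t: 11.0
eef_pos: [0.5567, 0.0275, 0.036]
ee_rot: [3.142, 0.0, 2.981]
force: [-2.3, -0.4, 5.9]
width: 0.0291
gripper_force: 35.0
```

Contact came at z = 0.036, exactly where the seated height should be. Letting go and rising.

Emit:
arm_command --series '[0,0,0,0,0,0,0.7,0,0,0,0,0,0,0.7,0,0,0,0,0,0,0.7,0,0,0,0,0,0,0.7,0,0,0,0,0,-0.1,0.7,0,0,0,0,0,-0.6,0.7,0,0,0,0,0,-1,0.7]'

```text
t: 11.88
eef_pos: [0.557, 0.0275, 0.1377]
ee_rot: [3.141, 0.001, 2.981]
force: [1.0, 0.1, 0.1]
width: 0.0612
gripper_force: 0.0
```

Emit:
arm_command --series '[0,0,0,0,0.5,-0.4,1,0,0,0,0,1,-0.4,1,0,0,0,0,1,-0.4,1,0,0,0,0,1,-0.4,1]'

```text
t: 12.38
eef_pos: [0.5723, 0.1262, 0.1757]
ee_rot: [-3.141, -0.0, 2.981]
force: [-0.1, 0.9, -0.8]
width: 0.0872
gripper_force: 0.0
```

```bash
python3 - <<'E'
from h import *
np.set_printoptions(precision=4,suppress=True)
s=arm.get_state(); m=arm.camera_model("wrist"); w=arm.grab_frame("wrist"); cv2.imwrite("pics/w3.png",w)
print(s["t"],s["eef_pos"],s["ee_rot"])
u,v=proj(m,(.5567,.0268,.045)); print("block px",u,v)
# block top face vs pocket edges: use intensity crop; rack by colour in top and wrist
t=arm.grab_frame("top"); cv2.imwrite("pics/top3.png",t); mt=arm.camera_model("top")
for n,im,mm in(("top",cv2.imread("pics/top0.png"),mt),("wrist",w,m)):
    h=cv2.cvtColor(im,cv2.COLOR_BGR2HSV); k=cv2.inRange(h,(5,80,90),(25,255,255)); k=cv2.morphologyEx(k,3,np.ones((25,25)))
    for q in cv2.findContours(k,0,1)[0]:
        if cv2.contourArea(q)<1500: continue
        wp=np.array([onz(mm,*p,.016)[:2]*1000 for p in q.reshape(-1,2)],np.float32); r=cv2.minAreaRect(wp); print(n,np.round(r[0]),np.round(r[1]),r[2],q.reshape(-1,2).min(0),q.reshape(-1,2).max(0))
u,v=int(u),int(v); a=cv2.resize(w[max(v-60,0):v+60,u-60:u+60],(400,400),interpolation=cv2.INTER_CUBIC)
b=cv2.resize(t[190:250,286:346],(400,400),interpolation=cv2.INTER_CUBIC); cv2.imwrite("pics/c4.png",np.hstack([a,b]))
E
```

```text
12.375 [0.5723 0.1262 0.1757] [-3.1414 -0.0003  2.9815]
block px 202.86146006387196 226.62512995762106
top [-7. 82.] [230. 121.] 63.7699089050293 [255 415] [337 479]
top [  16. -651.] [182. 153.] 89.95045471191406 [566 412] [639 479]
top [  32. -264.] [336. 184.] 89.95045471191406 [369 399] [511 479]
top [497. 320.] [101. 141.] 6.8596391677856445 [169 223] [228 269]
top [603. 647.] [139. 220.] 5.78096342086792 [ 26 174] [115 235]
wrist [743. 258.] [392. 112.] 80.80301666259766 [284 306] [639 397]
wrist [497. 311.] [101. 126.] 6.701106071472168 [436  13] [597 176]
```

View pics/c4.png

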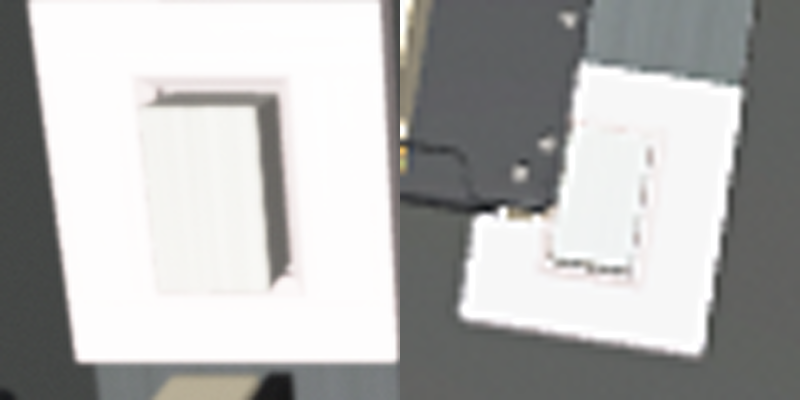

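The block sits square and flat inside the pocket: (140–290, 95–295) in the left crop, with an even margin. The rack is at (0.497, 0.320), yaw 6.8° and 101×141 mm, which fits. The thick gauge's lane should be near (0.502, 0.280). Moving there to look.

Emit:
arm_command --series '[0,0,0,0.22,0.78,0,1,0,0,0,0.22,0.78,0,1]'

```text
t: 12.72
eef_pos: [0.5633, 0.2077, 0.1755]
ee_rot: [3.142, 0.0, 2.981]
force: [1.0, -0.6, 0.0]
width: 0.0876
gripper_force: 0.0
```

Emit:
arm_command --series '[0,0,-0.178,0.23,0.77,0,1,0,0,-0.178,0.23,0.77,0,1,0,0,-0.178,0.23,0.77,0,1,0,0,-0.178,0.23,0.77,0,1]'

```text
t: 13.22
eef_pos: [0.5531, 0.2853, 0.1753]
ee_rot: [-3.141, -0.0, -3.025]
force: [0.6, -0.2, 0.3]
width: 0.0874
gripper_force: 0.0
```

```bash
python3 - <<'E'
from h import *
np.set_printoptions(precision=4,suppress=True)
s=arm.get_state(); m=arm.camera_model("wrist"); w=arm.grab_frame("wrist"); cv2.imwrite("pics/w4.png",w)
print(s["t"],s["eef_pos"],s["ee_rot"])
for p in [(.4362,.2725,.046),(.5017,.2803,.046),(.567,.288,.046)]: print(proj(m,p))
h=cv2.cvtColor(w,cv2.COLOR_BGR2HSV); k=((h[...,1]<50)&(h[...,2]>140)).astype(np.uint8)
n,l,st,ce=cv2.connectedComponentsWithStats(k)
for i in range(1,n):
    if 300<st[i,4]<60000: print(st[i],ce[i], [np.round(onz(m,*ce[i],.046)*1000)])
# widths along the thick gauge rows
for v in range(0,300,12):
    x=np.where(k[v,200:440])[0]; print(v,(x.min()+200,x.max()+200,len(x)) if len(x) else None)
E
```

```text
13.225 [0.5531 0.2853 0.1753] [-3.1412 -0.0005 -3.0251]
[320.8073  77.5025]
[320.8851 165.4904]
[320.8659 242.3819]
[  525     0   115   283 16869] [598.623  150.7948] [array([464., 501.,  46.])]
[ 304   94   33  153 3471] [320.1847 170.5926] [array([506., 280.,  46.])]
[ 406   94   27  150 2673] [418.7636 166.9211] [array([494., 360.,  46.])]
[    0   123    97   158 10036] [ 45.3155 193.121 ] [array([551.,  55.,  46.])]
[  0 276  33  22 438] [ 12.3881 283.5913] [array([638.,  17.,  46.])]
[608 277  32  21 345] [627.4203 284.4493] [array([574., 567.,  46.])]
[ 151  279   68   40 1368] [188.2909 300.2018] [array([636., 174.,  46.])]
[ 421  279   67   40 1347] [450.2762 300.2398] [array([608., 412.,  46.])]
[  127   329   386    69 11322] [306.2563 348.2239] [array([674., 287.,  46.])]
[ 156  351   38   46 1360] [174.5346 372.2346] [array([716., 162.,  46.])]
[446 352  37  31 940] [463.6926 367.0596] [array([677., 441.,  46.])]
[    5   438   425    42 16306] [225.7562 459.4971] [array([820., 216.,  46.])]
0 None
12 None
24 None
36 None
48 None
60 None
72 None
84 None
96 (np.int64(305), np.int64(432), 48)
108 (np.int64(305), np.int64(430), 46)
120 (np.int64(311), np.int64(432), 39)
132 (np.int64(311), np.int64(431), 39)
144 (np.int64(311), np.int64(430), 39)
156 (np.int64(311), np.int64(429), 39)
168 (np.int64(312), np.int64(428), 37)
180 (np.int64(312), np.int64(427), 37)
192 (np.int64(311), np.int64(426), 38)
204 (np.int64(312), np.int64(424), 35)
216 (np.int64(306), np.int64(422), 45)
228 (np.int64(306), np.int64(421), 45)
240 (np.int64(306), np.int64(420), 44)
252 None
264 None
276 None
288 (np.int64(200), np.int64(439), 28)
```

View pics/w4.png

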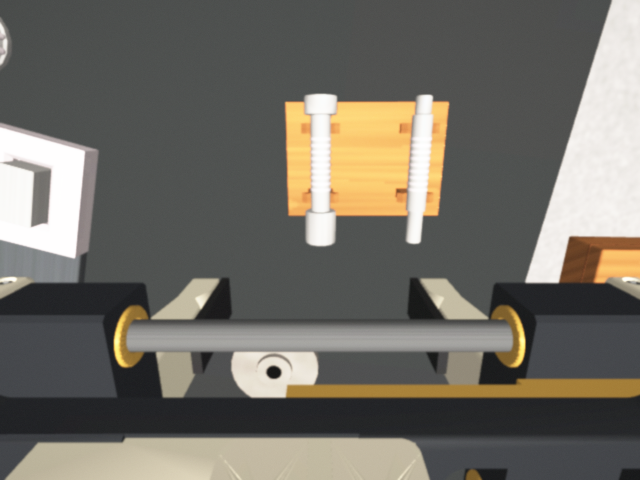

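The tenth and last view shows the thick gauge at col 320, rows 94–246. Its long end is nearest the fingers (rows 211–246), and the thin gauge is at (419,167). Working out the gauge's place along its axis.

```bash
python3 - <<'E'
from h import *
np.set_printoptions(precision=4,suppress=True)
s=arm.get_state(); m=arm.camera_model("wrist"); w=cv2.imread("pics/w4.png")
h=cv2.cvtColor(w,cv2.COLOR_BGR2HSV); k=((h[...,1]<60)&(h[...,2]>140))
wd=k[80:260,290:350].sum(1); print([(i+80,int(x)) for i,x in enumerate(wd) if i<40 or i>120])
for a,b in ((96,108),(120,200),(216,240)):
    for v in (a,b): 
        x=np.where(k[v,290:350])[0]+290; c=(x.min()+x.max())/2; print(v,c,onz(m,c,v,.046 if v<210 and v>115 else .052)*1000)
for v in (93.5,246.5): print("end",v,onz(m,320.5,v,.059))
for v in range(110,118,2): print("sh",v,onz(m,320.5,v,.059))
E
```

```text
[(80, 0), (81, 0), (82, 0), (83, 0), (84, 0), (85, 0), (86, 0), (87, 0), (88, 0), (89, 0), (90, 0), (91, 0), (92, 0), (93, 0), (94, 24), (95, 30), (96, 32), (97, 32), (98, 32), (99, 33), (100, 33), (101, 33), (102, 32), (103, 32), (104, 32), (105, 32), (106, 32), (107, 32), (108, 32), (109, 32), (110, 31), (111, 31), (112, 31), (113, 31), (114, 25), (115, 20), (116, 19), (117, 19), (118, 19), (119, 19), (201, 18), (202, 18), (203, 18), (204, 18), (205, 18), (206, 18), (207, 18), (208, 19), (209, 22), (210, 26), (211, 29), (212, 29), (213, 29), (214, 29), (215, 30), (216, 30), (217, 30), (218, 30), (219, 30), (220, 30), (221, 30), (222, 30), (223, 30), (224, 30), (225, 30), (226, 30), (227, 30), (228, 30), (229, 30), (230, 30), (231, 30), (232, 29), (233, 29), (234, 29), (235, 29), (236, 29), (237, 29), (238, 29), (239, 29), (240, 29), (241, 29), (242, 28), (243, 26), (244, 23), (245, 19), (246, 6), (247, 0), (248, 0), (249, 0), (250, 0), (251, 0), (252, 0), (253, 0), (254, 0), (255, 0), (256, 0), (257, 0), (258, 0), (259, 0)]
96 320.5 [449.9325 273.7587  52.    ]
108 320.5 [458.4181 274.7575  52.    ]
120 320.0 [466.9262 275.3842  46.    ]
200 320.5 [530.1708 283.2248  46.    ]
216 320.5 [542.4405 284.6475  52.    ]
240 320.0 [563.2613 286.6705  52.    ]
end 93.5 [0.4489 0.2736 0.059 ]
end 246.5 [0.5667 0.2875 0.059 ]
sh 110 [0.4602 0.2749 0.059 ]
sh 112 [0.4616 0.2751 0.059 ]
sh 114 [0.463  0.2753 0.059 ]
sh 116 [0.4644 0.2754 0.059 ]
```

Length checks out at 118.6 mm. The gauge's origin is at (0.5008, 0.2797), matching the lane, with yaw 7.0°. Grasping 5 mm towards the long end.

Emit:
arm_command --series '[0,0,0,0.476,0.005,0,0.6,0,0,0,0.476,0.005,0.4,0.6,0,0,0,0.476,0.005,0.8,0.6,0,0,0,0.476,0.005,0.8,0.6]'

```text
t: 13.78
eef_pos: [0.5044, 0.2787, 0.0932]
ee_rot: [-3.138, -0.005, -3.025]
force: [0.1, 0.2, 0.0]
width: 0.055
gripper_force: 0.0
```

Emit:
arm_command --series '[0,0,0,0,0,0.25,0.6,0,0,0,0,0,0.5,0.6,0,0,0,0,0,0.67,0.6,0,0,0,0,0,0.67,0.6]'

```text
t: 14.28
eef_pos: [0.5058, 0.2808, 0.0283]
ee_rot: [-3.141, -0.001, -3.023]
force: [0.3, -0.4, -0.3]
width: 0.0525
gripper_force: 0.0
```

```bash
python3 - <<'E'
from h import *
s=arm.get_state(); print(s["t"],s["eef_pos"],s["ee_rot"],s["width"],s["force"])
print(rel((.5058,.2803,.028),R.from_euler('xyz',[np.pi,0,np.radians(-173.1)])))
E
```

```text
14.275 [0.50582868 0.2807561  0.02833213] [-3.14070847e+00 -8.45201797e-04 -3.02347882e+00] 0.05254573828671117 [ 0.3086919  -0.44760886 -0.3053722 ]
[-0.0006 -0.0005 -0.0015  0.0008 -0.0045  0.0033]
```

Well placed. Closing on the handle with 50 N and lifting.

Emit:
arm_command --series '[0,0,0,0,-0.005,0,0.05,0,0,0,0,-0.005,0,0.05,0,0,0,0,-0.005,0,0.05,0,0,0,0,-0.005,0,0.05,0,0,0,0,-0.005,0,0.05,0,0,0,0,-0.005,0,0.05,0,0,0,0,-0.005,0,0.05]' --force 50

```text
t: 15.15
eef_pos: [0.5059, 0.2805, 0.0287]
ee_rot: [-3.141, 0.0, -3.023]
force: [-0.4, -2.5, 4.8]
width: 0.0145
gripper_force: 50.0
```

```bash
python3 - <<'E'
from h import *
s=arm.get_state(); print(s["t"],s["eef_pos"],s["width"],s["gripper_force"],s["force"])
E
```

```text
15.15 [0.50589383 0.28054979 0.02869039] 0.014542233051109818 49.99998986721039 [-0.43280804 -2.48433597  4.76149123]
```

Emit:
arm_command --series '[0,0,0,0,0,-0.1,0.05,0,0,0,0,0,-0.3,0.05,0,0,0,0,0,-0.7,0.05,0,0,0,0,0,-1,0.05,0,0,0,0,0,-1,0.05]'

```text
t: 15.78
eef_pos: [0.5069, 0.2821, 0.1313]
ee_rot: [3.138, 0.004, -3.022]
force: [0.8, 0.1, -2.9]
width: 0.0146
gripper_force: 50.0
```

Emit:
arm_command --series '[0,0,0,0,0,-0.5,0.05,0,0,0,0,0,-0.5,0.05,0,0,0,0,0,-0.5,0.05]'

```text
t: 16.15
eef_pos: [0.505, 0.2805, 0.1773]
ee_rot: [-3.141, -0.002, -3.023]
force: [0.3, -1.2, -2.3]
width: 0.0148
gripper_force: 50.0
```

```bash
cat >> h.py <<'E'
def target(p0=(.5567,.0268),yaw=-9.3,off=(.0052,0,-.0173)):
    y=np.radians(yaw); c,sn=np.cos(y),np.sin(y); a=np.radians(25); e=np.array([c,sn,0]); z=np.array([0,0,1.])
    gx=np.cos(a)*e+np.sin(a)*z; tz=np.sin(a)*e-np.cos(a)*z; tx=-gx; Rt=R.from_matrix(np.c_[tx,np.cross(tz,tx),tz])
    g=np.r_[p0,0.01]-.2*0+(-.0014)*e; g[2]=.1641
    return g-Rt.apply(off),Rt,g,gx
E
python3 - <<'E'
from h import *
np.set_printoptions(precision=4,suppress=True)
s=arm.get_state(); print(s["t"],s["eef_pos"],s["ee_rot"],s["width"],s["gripper_force"],s["force"])
p,Rt,g,gx=target(); print("target",p,Rt.as_euler('xyz'),g); print(rel(p,Rt)); print(rel(p+np.array([.0194,.1184,.01]),Rt))
m=arm.camera_model("wrist"); w=arm.grab_frame("wrist"); cv2.imwrite("pics/w5.png",w)
h=cv2.cvtColor(w,cv2.COLOR_BGR2HSV); k=((h[...,1]<60)&(h[...,2]>140))
r=[(v,*(np.where(k[v,290:350])[0][[0,-1]]+290)) for v in range(170,322,4) if k[v,290:350].any()]; print(*[tuple(map(int,x)) for x in r])
R0=R.from_euler('xyz',s["ee_rot"])
for q in(-.052,-.038): print(proj(m,s["eef_pos"]+R0.apply((.0052-q,0,-.0173-.013))))
E
```

```text
16.15 [0.505  0.2805 0.1773] [-3.1414 -0.0016 -3.0233] 0.01477214224946703 49.998064041137695 [ 0.3332 -1.1597 -2.3118]
target [0.5672 0.0251 0.1506] [3.1416 0.4363 2.9793] [0.5553 0.027  0.1641]
[ 0.0387 -0.2769  0.1759 -0.3166 -2.6093  0.2665]
[ 0.0387 -0.2769  0.1759 -0.6488 -1.4565  0.1657]
(182, 303, 336) (186, 290, 349) (190, 290, 349) (194, 290, 349) (198, 290, 349) (202, 290, 349) (206, 290, 348) (210, 290, 348) (214, 290, 348) (218, 291, 347) (222, 300, 338) (226, 302, 337) (230, 302, 337) (234, 302, 337) (238, 302, 337) (242, 302, 337) (246, 302, 337) (250, 302, 337) (254, 302, 337) (258, 301, 337) (262, 302, 337) (266, 301, 337) (270, 301, 338) (274, 302, 337) (278, 301, 337) (282, 290, 349) (286, 290, 349) (290, 290, 349) (294, 290, 349) (298, 290, 349) (302, 290, 349) (306, 290, 349) (310, 290, 349) (314, 290, 349) (318, 304, 349)
[319.9396 189.5694]
[319.9263 225.5686]
```

Emit:
arm_command --series '[0.013,-0.09,0.06,-0.2,-0.3,0,0.05,0.026,-0.18,0.12,-0.4,-0.6,0.05,0.05,0.0387,-0.277,0.176,-0.6,-1,0.1,0.05,0.0387,-0.277,0.176,-0.6,-1,0.1,0.05,0.0387,-0.277,0.176,-0.6,-1,0.1,0.05,0.0387,-0.277,0.176,-0.6,-1,0.1,0.05]'

```text
t: 16.95
eef_pos: [0.583, 0.1859, 0.1772]
ee_rot: [3.137, 0.415, 2.986]
force: [0.6, 0.1, -2.4]
width: 0.0149
gripper_force: 50.0
```

```bash
python3 - <<'E'
from h import *
np.set_printoptions(precision=4,suppress=True)
s=arm.get_state(); print(s["t"],s["eef_pos"],s["ee_rot"],s["width"],s["q"])
p,Rt,g,gx=target(); print(rel(p,Rt))
E
```

```text
16.95 [0.583  0.1859 0.1772] [3.1373 0.415  2.986 ] 0.014865176711058666 [ 0.7749  0.0994 -0.7488  0.65   -0.5587 -3.0298]
[ 0.0045 -0.0136  0.0039  0.0222 -1.6142  0.2738]
```

The last joint is at its limit here but should unwind towards the middle. Moving on in small rows.

Emit:
arm_command --series '[0,0,0,0,-0.3,0,0.05,0,0,0,0,-0.6,0,0.05,0,0,0,0,-0.9,0,0.05,0,0,0,0,-0.9,0,0.05]'

```text
t: 17.45
eef_pos: [0.5686, 0.0949, 0.177]
ee_rot: [3.138, 0.415, 2.985]
force: [0.4, -0.7, -2.6]
width: 0.0144
gripper_force: 50.0
```

```bash
python3 - <<'E'
from h import *
np.set_printoptions(precision=4,suppress=True)
s=arm.get_state(); print(s["t"],s["eef_pos"],s["ee_rot"],s["width"],s["q"])
p,Rt,g,gx=target(); print(rel(p,Rt))
E
```

```text
17.45 [0.5686 0.0949 0.177 ] [3.138  0.415  2.9849] 0.014423517040448326 [ 0.6402  0.0222 -0.8297  0.6341 -0.5035 -2.8949]
[ 0.0038 -0.0136  0.0032  0.0195 -0.6925  0.2767]
```

Emit:
arm_command --series '[0,0,0,0.01,-0.3,0.1,0.05,0.004,-0.0136,0.003,0.02,-0.6,0.2,0.05,0.004,-0.0136,0.003,0.02,-0.69,0.277,0.05,0.004,-0.0136,0.003,0.02,-0.69,0.277,0.05,0.004,-0.0136,0.003,0.02,-0.69,0.277,0.05,0.004,-0.0136,0.003,0.02,-0.69,0.277,0.05]'

```text
t: 18.2
eef_pos: [0.5679, 0.027, 0.1509]
ee_rot: [-3.14, 0.437, 2.984]
force: [-0.2, 0.8, -2.2]
width: 0.0144
gripper_force: 50.0
```

```bash
python3 - <<'E'
from h import *
np.set_printoptions(precision=4,suppress=True)
s=arm.get_state(); print(s["t"],s["eef_pos"],s["ee_rot"],s["width"],s["q"])
p,Rt,g,gx=target(); print(rel(p,Rt))
M={n:arm.camera_model(n) for n in("scene","top","wrist")}; F={}
for n in M: F[n]=arm.grab_frame(n); cv2.imwrite(f"pics/f_{n}.png",F[n])
# predicted pixels of key points
side=np.cross([0,0,1],gx); side/=np.linalg.norm(side); up=np.cross(gx,side)
for n in M: print(n,"face",proj(M[n],g+.066*gx),"long sh",proj(M[n],g+.038*gx),"short",proj(M[n],g-.052*gx),"glass",proj(M[n],g+.156*gx))
for n in("scene","top"):
    h=cv2.cvtColor(F[n],cv2.COLOR_BGR2HSV); k=((h[...,1]<50)&(h[...,2]>140)).astype(np.uint8)
    u,v=np.round(proj(M[n],g+.056*gx)).astype(int)
    print(n,u,v); print("\n".join("".join("#" if x else "." for x in row) for row in k[v-24:v+24,u-30:u+40]))
E
```

```text
18.2 [0.5679 0.027  0.1509] [-3.1402  0.4373  2.9837] 0.014428721504967133 [ 0.4496  0.0218 -0.951   0.8276 -0.3362 -2.9318]
[ 0.0003  0.0006  0.0026  0.0048 -0.0204  0.0005]
scene face [351.9043 226.2518] long sh [342.4976 223.8779] short [314.4893 216.8096] glass [384.6993 234.5282]
top face [319.2306 183.7329] long sh [317.4629 196.0988] short [311.9669 234.548 ] glass [325.1091 142.6076]
wrist face [315.711  415.4022] long sh [315.7585 368.5305] short [315.947  182.5421] glass [315.5837 541.0642]
scene 349 225
.................###..................................................
................####..................................................
...............######.................................................
................#####.................................................
................#####.................................................
................#####.................................................
................#####.................................................
................######................................................
............
[... 5547 characters left out ...]
...........##########............##..........................
####................##########...............####.....................
...#................#.#.######...............####.....................
....................########.#...............###................##....
....................#########.................##................####..
....................#..##...#.................##................####..
.......................######.................#.................####..
.......................######................#########.#.........#####
..............#####...........................#.##########............
.............#########.###..................####.....#####............
```

```bash
cat > chk.py <<'E'
from h import *
np.set_printoptions(precision=2,suppress=True)
F={n:cv2.imread(f"pics/f_{n}.png") for n in("scene","top","wrist")}
import json
def cyl(g,Rm,x0,x1,r):
    t=np.linspace(0,2*np.pi,90); return np.array([g+Rm@np.array([x,r*np.cos(a),r*np.sin(a)]) for x in(x0,x1) for a in t])
s=arm.get_state(); R0=R.from_euler('xyz',s["ee_rot"]); g=s["eef_pos"]+R0.apply((.0052,0,-.0173)); Rm=(R0*R.from_euler('z',np.pi)).as_matrix()
for n,lo in(("scene",140),("top",140)):
    m=arm.camera_model(n); q=np.array([proj(m,p) for p in cyl(g,Rm,.038,.066,.013)])
    h=cv2.cvtColor(F[n],cv2.COLOR_BGR2HSV); k=((h[...,1]<60)&(h[...,2]>lo))
    hull=cv2.convexHull(q.astype(np.float32)).reshape(-1,2); big=np.zeros(k.shape,np.uint8); cv2.fillConvexPoly(big,np.round((hull-hull.mean(0))*1.35+hull.mean(0)).astype(int),1)
    # observed extents along image direction of axis and across, near face half
    a=proj(m,g+Rm@[.066,0,0])-proj(m,g+Rm@[.038,0,0]); a/=np.linalg.norm(a); c=np.array([-a[1],a[0]]); o=proj(m,g+Rm@[.066,0,0])
    v,u=np.nonzero(k&(big>0)); P=np.c_[u,v]-o; A=P@a; C=P@c; Q=q-o
    sc=np.linalg.norm(proj(m,g+Rm@[.066,0,0])-proj(m,g+Rm@[.056,0,0]))/10
    print(n,"px/mm along",sc,"pred along max",(Q@a).max(),"obs",np.sort(A)[-4:],"pred across",(Q@c).min(),(Q@c).max())
    for b in range(-14,4,2):
        z=C[(A>=b)&(A<b+2)]; print(b,(z.min(),z.max()) if len(z) else None,end=" ")
    print()
m=arm.camera_model("wrist"); w=F["wrist"]; h=cv2.cvtColor(w,cv2.COLOR_BGR2HSV); k=((h[...,1]<60)&(h[...,2]>140))
for v in (180,182,184,186,190,200,210,214,216,218,220,222,224,230,240,260): x=np.where(k[v,265:375])[0]+265; print(v,x[[0,-1]] if len(x) else None,end="; ")
print()
for x0,x1,r,nm in((-.052,-.038,.013,"short"),(-.038,0,.008,"handle")):
    q=np.array([proj(m,p) for p in cyl(g,Rm,x0,x1,r)]); print(nm,q.min(0),q.max(0))
q=np.array([proj(m,p) for p in cyl(g,Rm,-.038,-.038,.013)]); print("shoulder ring",q.min(0),q.max(0),"side row",q[q[:,0].argmax()])
q=np.array([proj(m,p) for p in cyl(g,Rm,-.02,-.02,.008)]); print("handle ring at -20",q.min(0),q.max(0))
E
python3 chk.py
```

```text
scene px/mm along 0.3511719383842532 pred along max 3.420558885069306 obs [2.38 2.62 2.86 3.1 ] pred across -5.7395923728235685 5.73271885587413
-14 (np.float64(-7.0117704111041546), np.float64(1.4740318395697072)) -12 (np.float64(-5.30966886263275), np.float64(2.936505379928504)) -10 (np.float64(-5.788924878857964), np.float64(2.457249363703291)) -8 (np.float64(-5.297316116791173), np.float64(2.9488581257700828)) -6 (np.float64(-5.776572133016385), np.float64(2.7092301176574765)) -4 (np.float64(-5.284963370949593), np.float64(3.200838879724268)) -2 (np.float64(-5.764219387174807), np.float64(4.423684411970459)) 0 (np.float64(-5.032982616995408), np.float64(4.184056403857853)) 2 (np.float64(-2.360016290231999), np.float64(2.7339356093406337)) 
top px/mm along 0.44834732968138413 pred along max 1.3695923988675152 obs [4.06 4.1  4.2  4.51] pred across -5.979548686027385 5.975151908502032
-14 (np.float64(-7.776405678102951), np.float64(5.511964107095992)) -12 (np.float64(-8.050316134292107), np.float64(7.219208127970714)) -10 (np.float64(-8.324226590481263), np.float64(4.96414319471768)) -8 (np.float64(-8.59813704667042), np.float64(4.690232738528524)) -6 (np.float64(-7.881470264327637), np.float64(4.416322282339367)) -4 (np.float64(-7.164803481984855), np.float64(7.967765552183389)) -2 (np.float64(-7.43871393817401), np.float64(7.8308103240888105)) 0 (np.float64(-7.712624394363167), np.float64(8.410521878337015)) 2 (np.float64(-6.859002383925806), np.float64(5.30183493464662)) 
180 [265 374]; 182 [265 374]; 184 [265 374]; 186 [265 374]; 190 [265 374]; 200 [265 373]; 210 [265 371]; 214 [289 349]; 216 [290 349]; 218 [290 348]; 220 [293 346]; 222 [297 342]; 224 [301 338]; 230 [301 337]; 240 [301 337]; 260 [300 338]; 
short [288.65 179.49] [352.02 224.53]
handle [301.38 212.57] [339.24 306.68]
shoulder ring [289.49 210.16] [351.14 224.53] side row [351.14 217.5 ]
handle ring at -20 [302.   250.86] [338.58 263.36]
```

```bash
python3 - <<'E'
from h import *
np.set_printoptions(precision=4,suppress=True)
s=arm.get_state(); print(s["t"],s["eef_pos"],s["ee_rot"],s["qd"])
p,Rt,g,gx=target(); print(rel(p,Rt))
E
```

```text
18.35 [0.5675 0.0266 0.1505] [-3.1398  0.4369  2.9837] [-0.0044 -0.0012 -0.0039 -0.0003 -0.0001  0.0016]
[ 0.      0.0003  0.0025  0.0001 -0.0154 -0.0008]
```

Emit:
arm_command --series '[0,0,0.0025,0,-0.015,0,0.05,0,0,0.0025,0,-0.015,0,0.05,0,0,0.0025,0,-0.015,0,0.05,0,0,0.0025,0,-0.015,0,0.05,0,0,0.0025,0,-0.015,0,0.05,0,0,0.0025,0,-0.015,0,0.05,0,0,0.0025,0,-0.015,0,0.05,0,0,0.0025,0,-0.015,0,0.05]'

```text
t: 19.35
eef_pos: [0.567, 0.0244, 0.1503]
ee_rot: [-3.141, 0.436, 2.979]
force: [0.9, -1.0, -1.6]
width: 0.0147
gripper_force: 50.0
```

```bash
python3 - <<'E'
from h import *
np.set_printoptions(precision=4,suppress=True)
s=arm.get_state(); print(s["t"],s["eef_pos"],s["qd"],s["width"],s["gripper_force"]); p,Rt,g,gx=target(); print(rel(p,Rt))
for n in("scene","top"): cv2.imwrite(f"pics/f_{n}.png",arm.grab_frame(n))
t=cv2.imread("pics/f_top.png"); sc=cv2.imread("pics/f_scene.png"); m=arm.camera_model("top"); ms=arm.camera_model("scene")
h=cv2.cvtColor(t,cv2.COLOR_BGR2HSV); k=(h[...,1]<60)&(h[...,2]>140)
for v in range(183,194): x=np.where(k[v,309:329])[0]+309; print(v,x,)
print("axis pred at face/sh",proj(m,g+.066*gx),proj(m,g+.038*gx))
# lens barrel (dark) against base in top view: mean darkness per row
for v in (134,138,140,142): print(v,t[v,308:345,1])
print("glass pred top",proj(m,g+.156*gx),"barrel back",proj(m,g+.186*gx)); print("glass scene",proj(ms,g+.156*gx),"back",proj(ms,g+.186*gx))
for v in range(218,252,3): print(v,sc[v,374:410,1])
E
```

```text
19.35 [0.567  0.0244 0.1503] [ 0.0011  0.0004  0.     -0.0009  0.0009  0.0001] 0.014659508957169417 49.99810874462128
[-0.0004  0.0001 -0.0003 -0.0022  0.0067 -0.0028]
183 [311 312 313 314 315 316 317 318 319 320 321 322 323 324 327]
184 [311 314 315 316 317 318 319 320 321 322 323 324]
185 [311 312 313 314 315 316 317 318 319 320 321 322 323 324]
186 [310 311 314 315 316 317 318 319 320 321 322 323 324 326]
187 [310 311 313 314 315 316 317 318 319 320 321 322 323 324 326]
188 [310 311 313 314 315 316 317 318 319 320 321 322 323 324 326]
189 [309 310 311 312 313 314 315 316 317 318 319 320 321 322 323 324 326]
190 [309 310 311 312 313 314 315 316 317 318 319 320 321 322 323 324]
191 [309 310 313 314 315 316 317 318 319 320 321 322 323]
192 [309 310 311 312 313 314 315 316 317 318 319 320 321 322 323 328]
193 [309 310 312 313 314 315 316 317 318 319 320 321 322 323 328]
axis pred at face/sh [319.2306 183.7329] [317.4629 196.0988]
134 [ 94  95  93  95 114 140 137 137 135 141 224 237 247 221 195 106 110  46
  48  46  44  43  42  41  35  66 137 135 139 139 136 135 135 133 136 139
 137]
1
[... 1702 characters left out ...]
88 201  87  25  12 102
 103  90  90  78  86  96 120 147 166 184 188 188 199 204 205 214 139 124]
242 [ 83  86  86  84  83  81  89  82  86  83  76  29  82 141 174  88  29  11
  97  97  91  96 102  96  98  96  98  93  96 100  91  90 111 123 132 130]
245 [ 83  86  88  83  84  86  82  80  82  83  83  81  84  86  80  81  80  72
  80  98  91  95  95  96 100  95  93  99  94  94  92  93  98 125 129 129]
248 [ 85  80  85  87  85  88  85  78  85  86  82  84  84  80  82  85  81  82
  84  73  94  95  95  96  96  99  95  98  95  99  96  96  92  93 121 134]
251 [ 81  83  83  79  86  83  84  87  84  84  83  83  87  87  82  85  84  84
  83  79  82 106 100  96 102  97  98  94  97  94  97  98  92  97 101 122]
```

```bash
python3 - <<'E'
from h import *
np.set_printoptions(precision=2,suppress=True,linewidth=200)
t=cv2.imread("pics/f_top.png"); sc=cv2.imread("pics/f_scene.png"); m=arm.camera_model("top"); ms=arm.camera_model("scene")
p,Rt,g,gx=target(); Rm=(Rt*R.from_euler('z',np.pi)).as_matrix(); a=np.linspace(0,2*np.pi,180)
for n,mm in(("top",m),("scene",ms)):
    for x in(.156,.186):
        q=np.array([proj(mm,g+Rm@[x,.016*np.cos(b),.016*np.sin(b)]) for b in a]); print(n,x,q.min(0),q.max(0),"lowest at",q[q[:,1].argmax()],"leftmost",q[q[:,0].argmin()])
for v in range(138,150): print(v,t[v,312:338,1])
for v in range(224,248): print(v,sc[v,378:400,1])
E
```

```text
top 0.156 [317.63 141.03] [332.58 144.22] lowest at [330.16 144.22] leftmost [317.63 141.57]
top 0.186 [319.59 126.95] [334.68 129.9 ] lowest at [332.64 129.9 ] leftmost [319.59 127.35]
scene 0.156 [380.24 227.16] [389.06 241.86] lowest at [383.28 241.86] leftmost [380.24 236.61]
scene 0.186 [392.17 230.01] [400.91 245.02] lowest at [395.12 245.02] leftmost [392.17 239.95]
138 [140 138 135 135 136 131  37  44  49  59  79 101 104 132 159 155 153 185 175 163 144 157 129 137 139 135]
139 [144 138 135 136 136 132  39  49  53  54  54  56  55  56  63  58  59  71  65  59  67 137 133 138 139 136]
140 [139 136 136 135 132 109  37  49  53  57  59  61  60  61  56  56  51  47  47  41  70 138 134 138 137 136]
141 [138 137 136 135 133 128  56  47  50  55  57  58  61  61  58  56  53  51  47  42  72 137 135 138 137 134]
142 [136 137 135 136 133 134 131 106  62 101  51  54  56  56  56  51  50  47  43  43  89 137 136 139 136 133]
143 [136 138 135 135 134 135 137 135 131 140 166 122 192 124  67 103  95  84  63  84 108 135 137 139 136 134]
144 [137 137 135 133 132 134 136 134 134 134 137 133 142 137 131
[... 2107 characters left out ...]
5  18  53 100  94  98  99  94  94  91  78]
241 [ 82  81  82  91  91  58  19   0 140 149 159  47  18  48 100 102  97  95  96  94  97  95]
242 [ 83  81  89  82  86  83  76  29  82 141 174  88  29  11  97  97  91  96 102  96  98  96]
243 [ 87  83  80  81  86  88  87  86  77 114 136 211  95  15  69  97  98 101  95  95  95  97]
244 [ 85  81  85  82  85  88  84  83  83  79  70 103 180 113 116  99  97 100  97 102  98  94]
245 [ 84  86  82  80  82  83  83  81  84  86  80  81  80  72  80  98  91  95  95  96 100  95]
246 [ 88  84  87  87  84  86  85  82  85  77  87  81  80  84  81  94  93  95  95  94  96 101]
247 [ 85  81  84  85  82  77  83  84  82  86  80  81  90  81  82  83 102  95  92  99  97  91]
```

The lens and gauge outlines agree with the plan to about 1 mm in both views. The gap measures about 0.5–1.5 mm long, so one small trim, then settle.

Emit:
arm_command --series '[0,0,0,-0.009,0.006,-0.002,0.05,0,0,0,-0.009,0.006,-0.002,0.05,0,0,0,-0.009,0.006,-0.002,0.05,0,0,0,-0.009,0.006,-0.002,0.05,0,0,0,-0.009,0.006,-0.002,0.05,0,0,0,-0.009,0.006,-0.002,0.05,0,0,0,-0.009,0.006,-0.002,0.05,0,0,0,-0.009,0.006,-0.002,0.05]'

```text
t: 20.45
eef_pos: [0.5678, 0.0249, 0.1508]
ee_rot: [-3.141, 0.437, 2.979]
force: [-0.2, 0.8, -1.8]
width: 0.0147
gripper_force: 50.0
```

```bash
python3 - <<'E'
from h import *
np.set_printoptions(precision=4,suppress=True)
s=arm.get_state(); p,Rt,g,gx=target(); r=rel(p,Rt); print(s["t"],s["qd"],s["width"],s["gripper_force"],r)
if abs(r[3:]).max()<.02 and abs(s["qd"]).max()<.02: print(arm.job_done())
E
```

```text
20.45 [ 0.0015  0.0002  0.0005  0.0002 -0.0025 -0.0014] 0.01468616496058785 49.99808192253113 [-0.0004  0.0001 -0.0003  0.0066  0.0006 -0.0007]
the job is handed in; nothing more can be done
None
```

I handed the job in at 20.5 s: the block is seated in the pocket and released, and the thick gauge is held motionless on the line of sight, its long end at the lens and its face 90 mm from the glass to about 1 mm, as measured from the images.

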